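# Clip a small botanical picture onto its display stand

### The arm

A 6-joint arm with a two-finger parallel gripper is mounted at the origin on the work surface. World frame = base frame: x ahead of the robot, y to its left, z up, the work surface at z = 0. Lengths are in mm, angles in degrees, forces in N, time in s.
With the tool pointing down it reaches from about 325 to 1000 mm from the base axis. Payload 5.1 kg.
Tool frame: the origin (TCP) lies on the centre line of the jaws, within the pads' length; the fingertips stand 11 mm ahead of it and the grasp point (between the pads) lies 8 mm behind it; z points along the fingers, y is the line along which they close (so a half turn about z gives the same grasp; the last joint's range is limited). The gripper opens to 85 mm and grips with 20 to 120 N. Pads are 22 mm wide; open, the fingers measure 114 mm over their backs; the gripper's body (76 mm by 85 mm) begins 54 mm behind the grasp point. The pads swing forward as they close: fully open they stand 13 mm farther back than shut.
Start: joints at [69.179, 7.093, 94.555, -0, 78.352, -4.733], TCP at [180.152, 624.524, 242.322] pointing down, gripper open.
Joint ranges: [-149.61, 149.61], [-58.7, 133.49], [1.44, 155.28], [-77.14, 257.14], [18.33, 153.61], [-166.67, 166.67]. Speed limits (degrees/s): [147.25, 147.25, 180, 180, 180, 180].

### API

Orientations are given as a 3x3 rotation matrix whose columns are the frame's x, y, z axes.
In Python, from workcell import telemetry, viewer, manip gives the robot as it stands. The module is installed in compiled form; this text tells all that it offers.
- The arm moves only by the shell command python3 -m jog 'ROWS' [OPENING]. ROWS is JSON, a list of rows, each a list of 6 numbers: the shift along the world's x, y, z normalised to -1 to 1, where 1 is 25 mm, then the turn, a rotation vector about the world's x, y, z normalised to -1 to 1, where 1 is 0.08 rad. A call has 1 to 20 rows; each row shifts and turns the commanded pose from where the row before left it; what a row does not reach is not made up. A row lasts 1/10 s, in which the tool goes at most 50 mm and 8.59 degrees, less where a joint would pass 70% of its speed; a pose out of reach is approached as far as the arm can. A call with a number of a shift or a turn outside -1 to 1 is refused whole. A call with a gripper value outside its range is refused whole. OPENING is the closure, from -1 (fully open) to 1 (shut), set as the call begins (- or left out, the last holds). The fingers move at their own pace and stop on an object; the grip force is fixed at half the most. Time passes only in rows, so rows that do not move let the fingers close. It gives the time, the measured TCP pose, the force, the opening and the grip force at its end, in the units of the state.
- telemetry.read_state(): the state, without advancing time (a new reading comes with each control period).
- viewer.get_image(name): name is "scene" or "top"; returns a dict with "img" (400x640x3 uint8, blue, green, red), "fov_y" (degrees; the focal length in pixels is half the picture's height over the tangent of half this angle, whatever the lens; pixels are square), "cx", "cy" (the principal point, pixels), "extrinsics" (4x4, takes a point from camera to world coordinates). Camera axes: x right, y up, looking along -z (the intrinsics and any distortion apply to the point x, -y, -z); pixel columns grow to the right and rows downward; lengths in mm; the calibration is good to about 2 mm. A picture is of the moment at which its call begins. There is no depth.
- manip.job_done(): hands the job in; it is judged then, once.
The state is a dict: "t": time; "qpos": joint angles; "qd": joint speeds; "tau": joint torques, N m; "position": TCP position; "eef_rot": TCP orientation; "force": force on the tool from outside, world axes, zero at the start; "ft_torque": the same for the moment, N m; "finger_gap": opening from 0.0 (shut) to 1.0 (fully open); "grasp_force": force on a finger pad.
Only numpy, scipy, OpenCV 4.12 (cv2) and the standard library are available. Lean on these libraries where they do the work, as an engineer would, in place of code of your own. Each camera call takes 0.05 s, during which the arm holds its last target. There are 200 camera calls.

### The job

Take the upright picture panel from its slotted rack and stand it on the ledge of the display stand, between the two side stops and against the spine, then let go. Then squeeze the tails of the sprung wooden clip, lift it off the holder board and clip it down over the middle of the top edges of panel and spine together, so that it holds both, and let go. Leave the small pot, cork ring, wide frame, bottle and bowl where they are (30 mm at most).

Things in the scene. Friction and masses are not known exactly. Their poses are not given: they have to be found in the camera images.
- panel: Small framed picture, a dark wooden panel with a paper leaf picture on both faces (either may face outward): 12 thick (its x), 56 wide (its y), 100 high (its z). Origin: centre of its underside. It starts standing in the slot of the rack. It weighs 0.1 to 0.2 kg.
- rack: Low pale wooden rack, fixed: base 70 (x) by 110 (y) by 12 high, on it two 14 mm high bars, 100 long, along y, that leave a 16 mm slot along y in the middle. The panel's underside is at z = 12 mm of the rack. Origin: centre of the underside.
- stand: Pale wooden display stand, fixed. Base 70 (x) by 120 (y) by 30 high; its top is the ledge. A spine 8 thick (x = -10 to -2), 40 wide, rises to z = 130. Before it (+x) a groove 18 wide (x = -2 to 16), closed by a lip 14 high with a sloping top (23 in all). Two side stops, as high, leave 64 mm between them (y = -32 to 32). Origin: centre of the underside. Axes: the panel stands at +x of the spine.
- clip: Large sprung clip, pale wood with a steel pivot, upright, jaws down: 115 high, 30 wide (y), about 0.09 kg. Origin on the pivot axis (its y); jaws open along its x. Flat jaw pads z = -60 to -44; edges stop at the pivot's underside, z = -10. Tails (grips) z = 10 to 55; over their outsides at z = 36: 50 parked, 36 fully squeezed (7 to 12 N). Open jaws are 66 over the outside.
- holder: White-painted wooden holder, fixed: base 90 (x) by 80 (y) by 14 high with an upright board 20 thick (x), 70 wide (y), to z = 74, on which the clip is parked with its pivot resting on the top edge (clip origin at z = 84). Origin: centre of the underside.
- jaw_a (a joint): Angle of each jaw of the clip, rad (both move alike): 0 = pads parallel with 20 mm between them (as parked and as clipped on spine plus panel), 0.25 = fully open (46 mm), -0.12 = fully shut on nothing.
- pot_small: Small empty terracotta pot, 56 across, 48 high; bystander. Origin: underside.
- coaster: Cork ring, 64 across, 16 high; bystander. Origin: underside.
- wide_frame: Wide picture frame lying flat, 95 by 140 by 14; bystander. Origin: underside.
- mister: Amber bottle, 60 across, 130 high; bystander. Origin: underside.
- bowl: White bowl, 100 across, 45 high; bystander. Origin: underside.
- seat (a point): Point on the stand's ledge (z = 30 of the stand, x = 4, y = 0) where the middle of the panel's underside stands when the panel is against the spine. Axes as the stand.
- top_edge (a point): Point on the stand at x = 0, y = 0, z = 130: the middle of the top edges of spine and seated panel, which are level and together 20 mm thick (x = -10 to 10; up to 26 if the panel stands away from the spine). The clip goes over it.

How it is judged:
By the outcome, as a careful person would: the job done as asked, in the order asked, and still so for the second after the job is handed in, with the robot touching nothing.
It also fails if it takes over 64 s, if anything falls off the work surface, if the arm or the gripper's body presses on something with over 40 N, if the wrist force passes 120 N, or if a joint passes its speed limit or range.

## Working session

There is one attempt and no reset: what is moved stays moved. The work goes in short steps, Python scripts to look and compute and a shell command to move; the robot and the scene stay as the last step left them, time stands still between calls to the robot, and variables do not carry over. Pictures are saved under pics/ and viewed, at most 10 in all, crops included, and the job is handed in when it is done.

```bash
mkdir -p pics; ls
python3 - <<'E'
from workcell import telemetry, viewer
import cv2, pickle
for n in("scene","top"):
    d=viewer.get_image(n); cv2.imwrite(f"pics/{n}0.png",d["img"]); pickle.dump(d,open(f"{n}0.pkl","wb"))
    print(n,d["fov_y"],d["cx"],d["cy"],d["extrinsics"],[k for k in d])
s=telemetry.read_state(); print(s)
E
```

```text
pics
scene 51.00777160293928 314.2726479066871 207.84562200239628 [[ 2.71240630e-01 -7.83757795e-01  5.58705861e-01  1.19843077e+03]
 [ 9.62490547e-01  2.24698505e-01 -1.52060938e-01 -1.55556088e+02]
 [-6.36142616e-03  5.78994214e-01  8.15306833e-01  9.69247409e+02]
 [ 0.00000000e+00  0.00000000e+00  0.00000000e+00  1.00000000e+00]] ['img', 'fov_y', 'cx', 'cy', 'extrinsics']
top 45.72188804445775 312.81491417813885 203.26945018580005 [[ 1.19045932e-02  9.85726211e-01 -1.67934863e-01  4.11679642e+02]
 [-9.99920066e-01  1.10199838e-02 -6.19856220e-03 -1.30442741e+01]
 [-4.25944576e-03  1.67995231e-01  9.85778606e-01  1.30356061e+03]
 [ 0.00000000e+00  0.00000000e+00  0.00000000e+00  1.00000000e+00]] ['img', 'fov_y', 'cx', 'cy', 'extrinsics']
{'t': 0.1, 'qpos': array([ 6.91797207e+01,  7.12955566e+00,  9.46246119e+01, -7.17903366e-04,
        7.83522236e+01, -4.73302048e+00]), 'qd': array([-0.06111169, -0.0730425 , -0.29107428, -0.00592938,  0.05236993,
       -0.05780117]), 'tau': array([-3.15312245e-04, -4.24929571e+01, -3.66652644e+01, -1.31197862e-04,
        3.93328140e-03,  2.41969371e-05]), 'position': array([179.9652187 , 624.04793089, 241.19520209]), 'eef_rot': array([[-9.60841457e-01,  2.77097951e-01, -6.48533172e-04],
       [ 2.77098674e-01,  9.60839892e-01, -1.73998276e-03],
       [ 1.40990886e-04, -1.85155525e-03, -9.99998276e-01]]), 'force': array([ 0.24341989, -0.20524819,  0.29130248]), 'ft_torque': array([-0.00195163, -0.00197959,  0.01243099]), 'grasp_force': 0.0, 'finger_gap': 1.0016933049429881}
```

View pics/scene0.png

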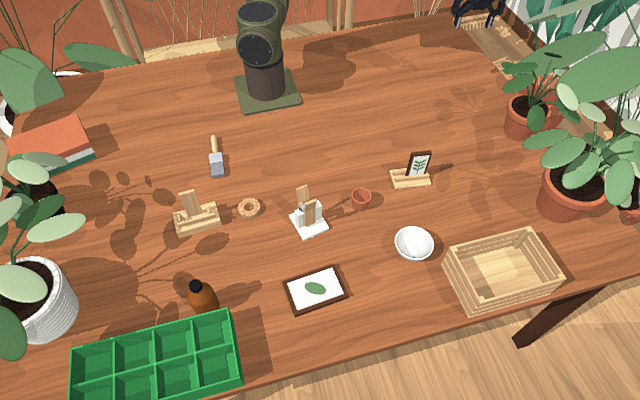

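View pics/top0.png

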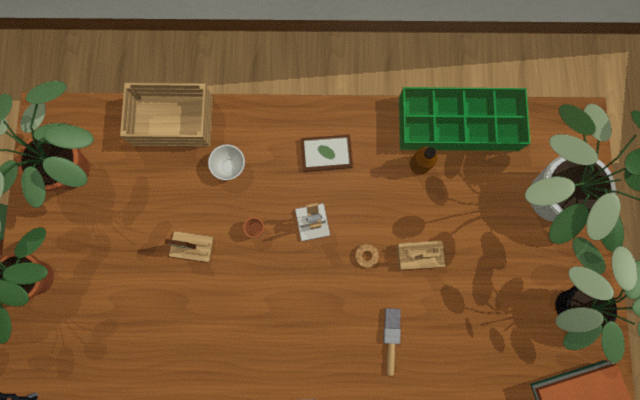

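```bash
cat > u.py <<'E'
import numpy as np, cv2, pickle
def ray(d,u,v):
    f=200/np.tan(np.radians(d["fov_y"]/2)); E=d["extrinsics"]
    w=E[:3,:3]@np.array([(u-d["cx"])/f,-(v-d["cy"])/f,-1]); return E[:3,3],w
def atz(d,u,v,z):
    o,w=ray(d,u,v); return o+w*(z-o[2])/w[2]
def proj(d,P):
    f=200/np.tan(np.radians(d["fov_y"]/2)); E=d["extrinsics"]
    p=(np.atleast_2d(P)-E[:3,3])@E[:3,:3]
    return np.c_[d["cx"]+f*p[:,0]/-p[:,2], d["cy"]-f*p[:,1]/-p[:,2]]
def crop(img,u0,v0,w=53,h=60,s=5):
    c=cv2.resize(img[v0:v0+h,u0:u0+w],None,fx=s,fy=s,interpolation=cv2.INTER_CUBIC)
    for u in range(-(-u0//10)*10,u0+w,10):
        cv2.line(c,((u-u0)*s+s//2,0),((u-u0)*s+s//2,6),(255,255,0),1); cv2.putText(c,str(u),((u-u0)*s-8,16),0,.35,(255,255,0))
    for v in range(-(-v0//10)*10,v0+h,10):
        cv2.line(c,(0,(v-v0)*s+s//2),(6,(v-v0)*s+s//2),(255,255,0),1); cv2.putText(c,str(v),(8,(v-v0)*s+5),0,.35,(255,255,0))
    return c
E
python3 - <<'E'
from u import *
S=pickle.load(open("scene0.pkl","rb"));T=pickle.load(open("top0.pkl","rb"))
a=np.hstack([crop(T["img"],*p) for p in((163,217),(286,192),(396,225))])
b=np.hstack([crop(S["img"],*p) for p in((384,140),(282,180),(170,183))])
cv2.imwrite("pics/m0.png",np.vstack([a,b]))
E
```

```text
(no output)
```

View pics/m0.png

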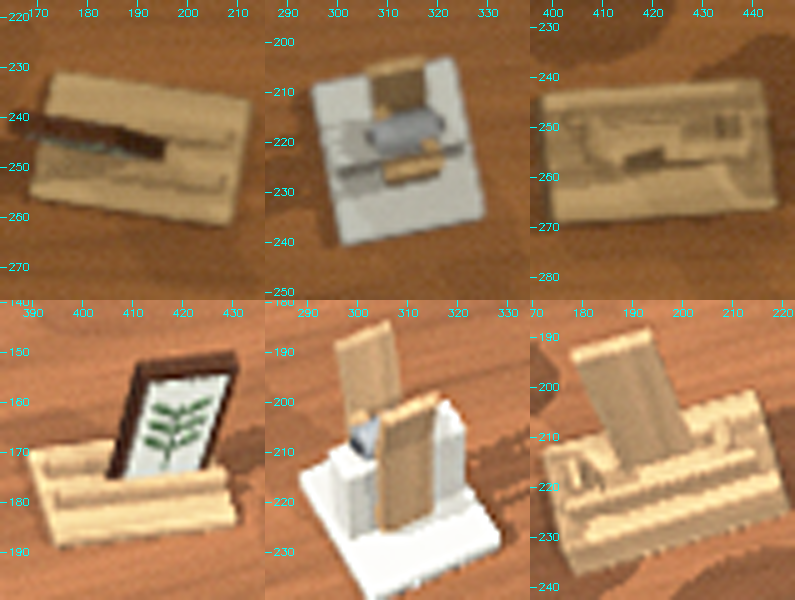

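```bash
cat > fit.py <<'E'
from u import *
from scipy.optimize import least_squares
S=pickle.load(open("scene0.pkl","rb"));T=pickle.load(open("top0.pkl","rb"))
def m2p(k,mx,my): # mosaic -> pixel
    o=((163,217),(286,192),(396,225),(384,140),(282,180),(170,183))[k]
    return np.array([o[0]+(mx-265*(k%3))/5-.4, o[1]+(my-300*(k//3))/5-.4])
def pose(q,P):
    c,s=np.cos(q[2]),np.sin(q[2]); P=np.array(P,float)
    return np.c_[c*P[:,0]-s*P[:,1]+q[0], s*P[:,0]+c*P[:,1]+q[1], P[:,2]]
def fit(q0,obs):
    L=[(T if k<3 else S,p,m2p(k,*m)) for k,m,p in obs]
    r=least_squares(lambda q:np.concatenate([(proj(d,pose([q[0]*100,q[1]*100,q[2]],[p]))[0]-m) for d,p,m in L]),[q0[0]/100,q0[1]/100,q0[2]],loss="soft_l1")
    q=r.x*[100,100,1]; return q,r.fun.reshape(-1,2).round(1)
E
cat > f1.py <<'E'
from fit import *
st=[(2,(545,97),(35,60,8)),(2,(760,80),(35,-60,15)),(2,(777,207),(-35,-60,30)),(2,(555,222),(-35,60,15)),
 (5,(576,575),(35,-60,0)),(5,(790,517),(35,60,0)),(5,(545,448),(-35,-60,30)),(5,(757,393),(-35,60,30)),
 (5,(580,362),(-2,-20,130)),(5,(653,340),(-2,20,130)),(5,(571,352),(-10,-20,130)),(5,(648,329),(-10,20,130))]
rk=[(0,(55,72),(35,55,6)),(0,(250,100),(35,-55,0)),(0,(232,226),(-35,-55,6)),(0,(30,195),(-35,55,12)),
 (3,(58,546),(35,-55,0)),(3,(237,523),(35,55,0)),(3,(28,455),(-35,-55,12))]
ho=[(1,(312,85),(45,40,7)),(1,(450,57),(45,-40,7)),(1,(485,217),(-45,-40,7)),(1,(342,245),(-45,40,7)),
 (4,(372,600),(45,-40,0)),(4,(500,540),(45,40,0)),(4,(300,478),(-45,-40,14))]
def box(x0,x1,y0,y1,z0,z1): return [(x,y,z) for x in(x0,x1) for y in(y0,y1) for z in(z0,z1)]
def lines(k,q,bs,im,col):
    d=T if k<3 else S; o=((163,217),(286,192),(396,225),(384,140),(282,180),(170,183))[k]
    for b in bs:
        p=((proj(d,pose(q,box(*b)))-o+.5)*5-.5+[265*(k%3),300*(k//3)])
        for i in range(8):
            for j in range(i+1,8):
                if bin(i^j).count("1")==1: cv2.line(im,tuple(np.int32(p[i].round())),tuple(np.int32(p[j].round())),col,1,cv2.LINE_AA)
if __name__=="__main__":
    im=cv2.imread("pics/m0.png"); Q={}
    for n,q0,o in(("stand",(270,-290,.05),st),("rack",(280,340,-.1),rk),("holder",(360,0,.1),ho)):
        q,r=fit(q0,o); Q[n]=q; print(n,q.round(1)[:2],np.degrees(q[2]).round(1)); print(r.tolist())
    pickle.dump(Q,open("Q.pkl","wb"))
    for k in(2,5): lines(k,Q["stand"],[(-35,35,-60,60,0,30),(-10,-2,-20,20,30,130)],im,(255,255,0))
    for k in(0,3): lines(k,Q["rack"],[(-35,35,-55,55,0,12),(-6,6,-18,38,12,112)],im,(255,255,0))
    for k in(1,4): lines(k,Q["holder"],[(-45,45,-40,40,0,14),(-10,10,-35,35,14,74)],im,(255,255,0))
    for k in(1,4): lines(k,Q["holder"],[(-25,25,-15,15,120,121)],im,(0,0,255))
    cv2.imwrite("pics/o0.png",im)
E
python3 f1.py
```

```text
stand [ 492.4 -297.4] 3.6
[[-1.8, -0.5], [-0.3, 0.4], [0.3, 0.8], [-1.3, 0.3], [-0.3, 1.0], [0.6, 0.1], [-1.0, 0.0], [-0.1, -0.9], [-1.4, 0.3], [-0.1, 0.5], [-0.1, -0.1], [0.3, 0.3]]
rack [509.5 327.1] -6.5
[[-0.3, 0.2], [0.7, -0.2], [-0.3, -0.2], [-0.4, 0.8], [-0.3, 1.3], [0.1, 1.0], [-0.1, -1.2]]
holder [580.2  -3.6] 12.4
[[-0.3, 0.5], [0.4, 0.3], [0.1, 0.0], [0.1, 0.3], [0.3, 1.9], [0.7, 1.9], [-0.3, -1.0]]
```

View pics/o0.png

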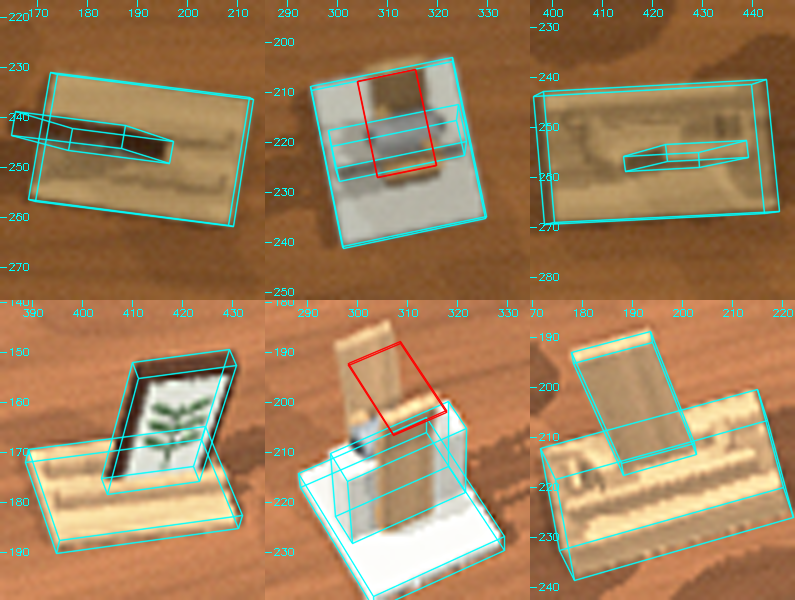

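Run:
```python
from f1 import *
Q=pickle.load(open("Q.pkl","rb")); print({k:v.round(2) for k,v in Q.items()})
a=crop(T["img"],298,198,32,42,12); b=crop(S["img"],290,180,32,50,12)
a=cv2.copyMakeBorder(a,0,96,0,0,0)
cv2.imwrite("pics/c0.png",np.hstack([a,b]))
```

```text
{'stand': array([ 4.9245e+02, -2.9741e+02,  6.0000e-02]), 'rack': array([ 5.0951e+02,  3.2714e+02, -1.1000e-01]), 'holder': array([ 5.8018e+02, -3.6200e+00,  2.2000e-01])}
```

View pics/c0.png

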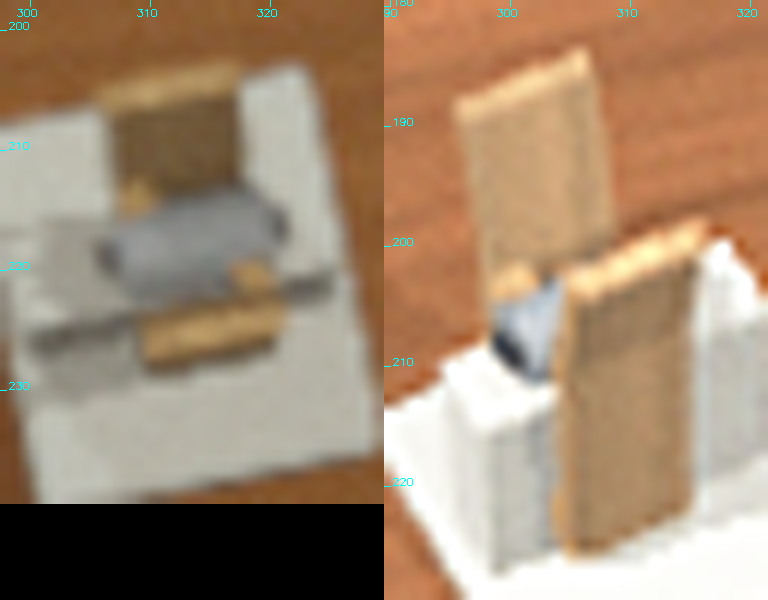

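Run:
```python
from f1 import *
L=[(S,(-1,-15),(295.5,188.1)),(S,(-1,15),(306.3,183.7)),(S,(1,-15),(305.3,204.7)),(S,(1,15),(315.9,200.2)),
(T,(1,15),(305.9,205.3)),(T,(1,-15),(317.5,203)),(T,(-1,15),(309.9,228.2)),(T,(-1,-15),(320.5,226.5))]
f=lambda q:np.concatenate([proj(d,pose([q[0]*100,q[1]*100,q[2]],[(p[0]*q[3]*100,p[1],139)]))[0]-m for d,p,m in L])
r=least_squares(f,[5.8,0,.2,.25]);q=r.x;print(q*100,np.degrees(q[2]),r.fun.reshape(-1,2).round(1).tolist())
```

```text
[580.44895366  -8.59729506  16.96161022  29.16687578] 9.718286794516011 [[0.1, -1.2], [0.1, -0.8], [0.0, -0.9], [0.5, -0.7], [0.1, -0.8], [0.4, -0.3], [-0.2, -0.6], [1.2, -0.8]]
```

```bash
python3 -m jog '[[0.945,-0.82,-0.2,0,0,0.15],[0.945,-0.82,-0.2,0,0,0.15],[0.945,-0.82,-0.2,0,0,0.15],[0.945,-0.82,-0.2,0,0,0.15],[0.945,-0.82,-0.2,0,0,0.15],[0.945,-0.82,-0.2,0,0,0.15],[0.945,-0.82,-0.2,0,0,0.15],[0.945,-0.82,-0.2,0,0,0.15],[0.945,-0.82,-0.2,0,0,0.15],[0.945,-0.82,-0.2,0,0,0.15],[0.945,-0.82,-0.2,0,0,0.15],[0.945,-0.82,-0.2,0,0,0.15],[0.945,-0.82,-0.2,0,0,0.15],[0.945,-0.82,-0.2,0,0,0.15],[0,0,0,0,0,0],[0,0,0,0,0,0]]'
python3 - <<'E'
from u import *
from workcell import viewer,telemetry
im=[]
for n,p in(("top",(160,205)),("scene",(380,110))):
    d=viewer.get_image(n); pickle.dump(d,open(n+"1.pkl","wb")); im.append(crop(d["img"],*p,66,80,6))
cv2.imwrite("pics/p1.png",np.hstack(im)); print(telemetry.read_state()["eef_rot"].round(3).tolist())
E
```

```text
t: 1.7
position: [510.8, 337.0, 171.6]
eef_rot: [[-0.993, 0.114, -0.002], [0.114, 0.993, -0.0], [0.001, -0.001, -1.0]]
force: [-0.6, 0.5, -0.1]
finger_gap: 1.001
grasp_force: 0.0
[[-0.994, 0.112, -0.001], [0.112, 0.994, 0.0], [0.001, 0.0, -1.0]]
```

View pics/p1.png

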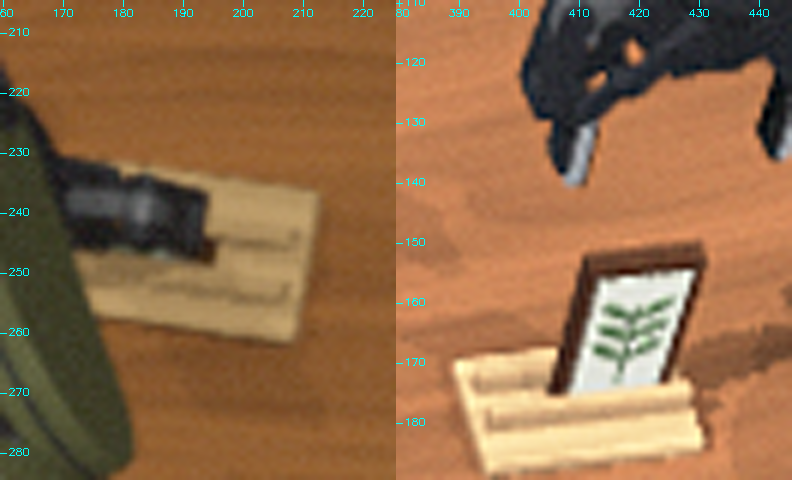

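```bash
python3 -m jog '[[0,0,-0.8,0,0,0],[0,0,-0.8,0,0,0],[0,0,-0.8,0,0,0],[0,0,-0.8,0,0,0],[0,0,-0.8,0,0,0],[0,0,0,0,0,0],[0,0,0,0,0,0],[0,0,0,0,0,0]]'; python3 -m jog '[[0,0,0,0,0,0],[0,0,0,0,0,0],[0,0,0,0,0,0],[0,0,0,0,0,0],[0,0,0,0,0,0],[0,0,0,0,0,0],[0,0,0,0,0,0],[0,0,0,0,0,0],[0,0,0,0,0,0],[0,0,0,0,0,0]]' 1
```

```text
t: 2.6
position: [511.5, 338.5, 74.0]
eef_rot: [[-0.994, 0.112, 0.002], [0.112, 0.994, 0.001], [-0.002, 0.002, -1.0]]
force: [0.4, 0.7, -0.2]
finger_gap: 0.997
grasp_force: 0.0
t: 3.6
position: [511.7, 338.1, 73.7]
eef_rot: [[-0.994, 0.113, 0.002], [0.113, 0.994, 0.001], [-0.002, 0.001, -1.0]]
force: [-1.4, 0.5, 5.8]
finger_gap: 0.652
grasp_force: 63.3
```

```bash
python3 -m jog '[[0,0,0.3,0,0,0],[0,0,0.7,0,0,0],[0,0,0.9,0,0,0],[0,0,0.9,0,0,0],[0,0,0.9,0,0,0],[0,0,0.9,0,0,0],[0,0,0.8,0,0,0],[0,-0.4,0.2,0,0,0.085],[0,-0.8,0,0,0,0.085],[-0.02,-0.97,0,0,0,0.085],[-0.02,-0.97,0,0,0,0.085],[-0.02,-0.97,0,0,0,0.085],[-0.02,-0.97,0,0,0,0.085],[-0.02,-0.97,0,0,0,0.085],[-0.02,-0.97,0,0,0,0.085],[-0.02,-0.97,0,0,0,0.085],[-0.02,-0.97,0,0,0,0.085],[-0.02,-0.97,0,0,0,0.085],[-0.02,-0.97,0,0,0,0.085],[-0.02,-0.97,0,0,0,0.085]]'; python3 -m jog '[[-0.02,-0.97,0,0,0,0.085],[-0.02,-0.97,0,0,0,0.085],[-0.02,-0.97,0,0,0,0.085],[-0.02,-0.97,0,0,0,0.085],[-0.02,-0.97,0,0,0,0.085],[-0.02,-0.97,0,0,0,0.085],[-0.02,-0.97,0,0,0,0.085],[-0.02,-0.97,0,0,0,0.085],[-0.02,-0.97,0,0,0,0.085],[-0.02,-0.97,0,0,0,0.085],[-0.02,-0.97,0,0,0,0.085],[-0.02,-0.9,0,0,0,0.085],[0,-0.6,0,0,0,0.085],[0,-0.3,0,0,0,0],[0,0,0,0,0,0],[0,0,0,0,0,0],[0,0,0,0,0,0]]'
python3 - <<'E'
from u import *
from workcell import viewer
im=[]
for n,p in(("top",(385,200)),("scene",(150,130))):
    d=viewer.get_image(n); pickle.dump(d,open(n+"2.pkl","wb")); im.append(crop(d["img"],*p,66,99,6))
cv2.imwrite("pics/p2.png",np.hstack(im))
E
```

```text
t: 5.6
position: [504.3, 39.2, 211.6]
eef_rot: [[-1.0, 0.024, -0.002], [0.024, 1.0, -0.0], [0.002, -0.0, -1.0]]
force: [0.0, -0.7, -0.7]
finger_gap: 0.65
grasp_force: 63.8
t: 7.3
position: [499.4, -270.2, 212.3]
eef_rot: [[-0.998, -0.065, -0.0], [-0.065, 0.998, 0.0], [0.0, 0.0, -1.0]]
force: [-0.5, 0.4, -1.3]
finger_gap: 0.643
grasp_force: 63.8
```

View pics/p2.png

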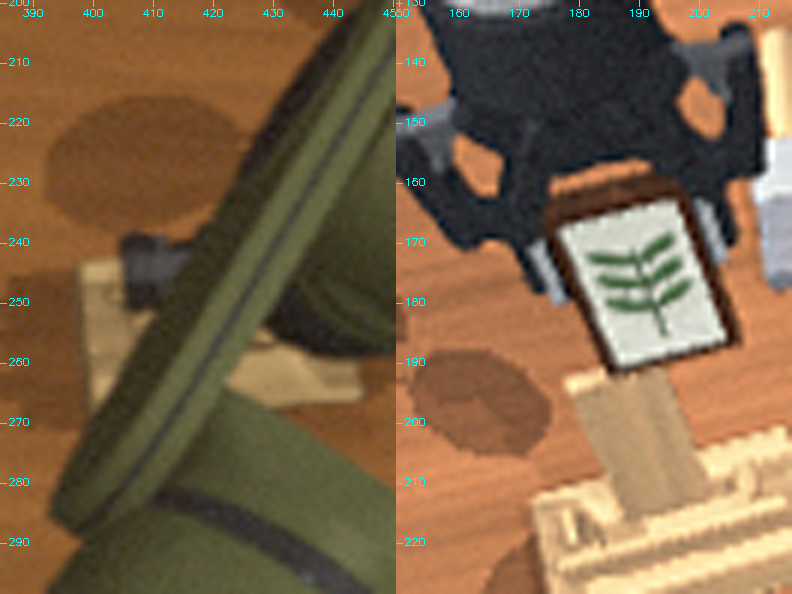

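Run:
```python
from f1 import *
P=lambda a,b:(150+(a-396)/6-.4,130+b/6-.4)
L=[((6,-28,0),P(612,374)),((6,28,0),P(739,342)),((6,-28,100),P(547,219)),((6,28,100),P(693,196))]
def f(q,z=150.6):
    c,s=np.cos(q[3]),np.sin(q[3]); r=[]
    for p,m in L:
        x,y,h=p; zz=h-60; X=c*x+s*zz; Z=-s*x+c*zz+60+z
        r.append(proj(S,pose([q[0]*100,q[1]*100,q[2]],[(X,y,Z)]))[0]-m)
    return np.concatenate(r)
r=least_squares(f,[5,-2.7,.06,0]);q=r.x;print(q[:2]*100,np.degrees(q[2:]),r.fun.reshape(-1,2).round(1).tolist())
```

```text
[ 499.84635378 -267.78870669] [-0.69035211  3.43461459] [[-0.4, -0.4], [1.2, 0.2], [-0.6, 0.6], [-0.1, -0.5]]
```

```bash
python3 -m jog '[[0.016,-0.56,0,0,0,0],[0.016,-0.56,0,0,0,0],[0,0,0,0,0,0],[0,0,0,0,0,0],[0,0,-0.4,0,0,0],[0,0,-0.4,0,0,0],[0,0,-0.4,0,0,0],[0,0,0,0,0,0],[0,0,0,0,0,0]]';  python3 - <<'E'
from u import *
from workcell import viewer
im=[]
for n,p in(("top",(385,200)),("scene",(150,140))):
    d=viewer.get_image(n); pickle.dump(d,open(n+"3.pkl","wb")); im.append(crop(d["img"],*p,66,99,6))
cv2.imwrite("pics/p3.png",im[1])
E
```

```text
t: 8.3
position: [499.9, -298.6, 181.5]
eef_rot: [[-0.998, -0.064, -0.001], [-0.064, 0.998, 0.001], [0.001, 0.001, -1.0]]
force: [-0.4, 0.5, -0.9]
finger_gap: 0.647
grasp_force: 63.8
```

View pics/p3.png

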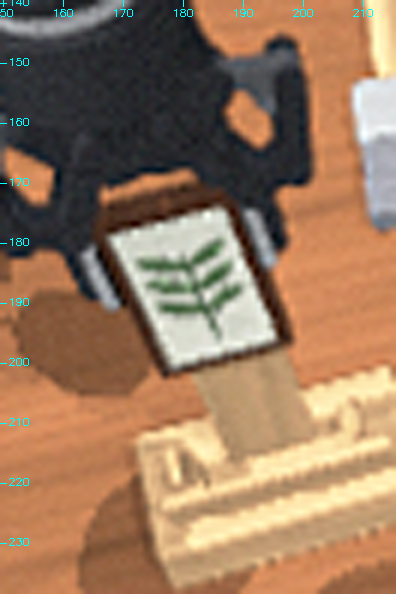

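Run:
```python
from f1 import *
P=lambda a,b:(150+a/6-.4,140+b/6-.4)
Q=pickle.load(open("Q.pkl","rb"))
L=[((6,-28,0),P(167,378)),((6,28,0),P(293,345)),((6,-28,100),P(101,225)),((6,28,100),P(243,192))]
for zb in(118,120,122):
  def f(q,z=zb):
    c,s=np.cos(q[3]),np.sin(q[3]); r=[]
    for p,m in L:
        x,y,h=p; zz=h-60; X=c*x+s*zz; Z=-s*x+c*zz+60+z
        r.append(proj(S,pose([q[0]*100,q[1]*100,q[2]],[(X,y,Z)]))[0]-m)
    return np.concatenate(r)
  r=least_squares(f,[5,-2.7,.06,0]);q=r.x
  d=q[:2]*100-Q["stand"][:2];c,s=np.cos(Q["stand"][2]),np.sin(Q["stand"][2])
  print(q[:2]*100,np.degrees(q[2:]),"in stand",c*d[0]+s*d[1],-s*d[0]+c*d[1],r.fun.reshape(-1,2).round(1).tolist())
```

```text
[ 497.37549999 -296.12992686] [2.19416978 0.2812839 ] in stand 5.000166356222969 0.9707479898734684 [[-0.1, -0.1], [1.1, -0.1], [-0.7, 0.2], [-0.3, -0.1]]
[ 499.12550941 -295.77756829] [2.20176072 0.40433316] in stand 6.768955054262672 1.2117377664576734 [[-0.1, -0.1], [1.2, -0.2], [-0.8, 0.2], [-0.2, -0.1]]
[ 500.87554518 -295.42523231] [2.20984737 0.52720642] in stand 8.537768623605198 1.4527033285176851 [[-0.1, -0.1], [1.2, -0.2], [-0.8, 0.2], [-0.2, -0.1]]
```

```bash
python3 -m jog '[[0,0,-0.6,0,0,0],[0,0,-0.6,0,0,0],[0,0,-0.6,0,0,0],[0,0,-0.6,0,0,0],[0,0,-0.2,0,0,0],[0,0,0,0,0,0],[0,0,0,0,0,0]]';python3 -m jog '[[0,0,-0.2,0,0,0],[0,0,-0.2,0,0,0],[0,0,-0.2,0,0,0],[0,0,-0.2,0,0,0],[0,0,0,0,0,0],[0,0,0,0,0,0]]'
```

```text
t: 9.1
position: [500.4, -299.2, 117.5]
eef_rot: [[-0.998, -0.064, 0.0], [-0.064, 0.998, -0.0], [-0.0, -0.0, -1.0]]
force: [-0.4, 0.0, -0.3]
finger_gap: 0.647
grasp_force: 63.8
t: 9.7
position: [500.1, -298.9, 97.1]
eef_rot: [[-0.998, -0.064, -0.0], [-0.064, 0.998, 0.0], [0.0, 0.0, -1.0]]
force: [0.4, -1.0, -1.5]
finger_gap: 0.649
grasp_force: 63.8
```

```bash
python3 -m jog '[[0,0,-0.08,0,0,0],[0,0,-0.08,0,0,0],[0,0,0,0,0,0],[0,0,0,0,0,0]]';python3 -m jog '[[-0.04,0,0,0,0,0],[-0.04,0,0,0,0,0],[0,0,0,0,0,0],[0,0,0,0,0,0]]';python3 -m jog '[[-0.04,0,0,0,0,0],[0,0,0,0,0,0],[0,0,0,0,0,0]]'
```

```text
t: 10.1
position: [500.2, -299.0, 93.3]
eef_rot: [[-0.998, -0.064, -0.0], [-0.064, 0.998, 0.0], [0.0, 0.0, -1.0]]
force: [0.4, 0.1, -0.8]
finger_gap: 0.649
grasp_force: 63.8
t: 10.5
position: [498.2, -299.0, 93.4]
eef_rot: [[-0.998, -0.064, 0.0], [-0.064, 0.998, -0.0], [-0.0, -0.0, -1.0]]
force: [-0.2, 0.3, -1.0]
finger_gap: 0.648
grasp_force: 63.8
t: 10.8
position: [497.2, -299.0, 93.3]
eef_rot: [[-0.998, -0.064, 0.0], [-0.064, 0.998, -0.0], [-0.0, -0.0, -1.0]]
force: [0.0, 0.3, -2.0]
finger_gap: 0.647
grasp_force: 63.8
```

```bash
python3 -m jog '[[-0.04,0,0,0,0,0],[0,0,0,0,0,0],[0,0,0,0,0,0]]' | sed -n '2p;4p';python3 -m jog '[[-0.04,0,0,0,0,0],[0,0,0,0,0,0],[0,0,0,0,0,0]]'| sed -n '2p;4p';python3 -m jog '[[0,0,-0.08,0,0,0],[0,0,0,0,0,0],[0,0,0,0,0,0]]'| sed -n '2p;4p'
```

```text
position: [496.6, -299.0, 93.4]
force: [2.0, -0.1, -3.0]
position: [496.6, -299.0, 93.4]
force: [7.7, 0.5, -5.6]
position: [496.5, -299.3, 92.2]
force: [5.6, -0.0, -1.5]
```

```bash
python3 -m jog '[[0,0,-0.06,0,0,0],[0,0,0,0,0,0],[0,0,0,0,0,0]]' | sed -n '2p;4p';python3 -m jog '[[0,0,-0.06,0,0,0],[0,0,0,0,0,0],[0,0,0,0,0,0]]'| sed -n '2p;4p'
```

```text
position: [496.6, -299.4, 91.7]
force: [5.2, 2.2, 5.9]
position: [496.7, -299.5, 91.6]
force: [0.5, 5.1, 13.2]
```

```bash
python3 -m jog '[[0,0,0,0,0,0],[0,0,0,0,0,0],[0,0,0,0,0,0],[0,0,0,0,0,0],[0,0,0,0,0,0],[0,0,0,0,0,0],[0,0,0,0,0,0],[0,0,0,0,0,0]]' -1 ;python3 -m jog '[[0,0,0.3,0,0,0],[0,0,0.6,0,0,0],[0,0,0.9,0,0,0],[0,0,0.9,0,0,0],[0,0,0.9,0,0,0],[0,0,0.9,0,0,0],[0,0,0.9,0,0,0],[0,0,0,0,0,0]]'
```

```text
t: 13.1
position: [495.2, -299.0, 88.3]
eef_rot: [[-0.998, -0.064, -0.0], [-0.064, 0.998, 0.0], [0.0, 0.0, -1.0]]
force: [-0.4, 0.0, -0.2]
finger_gap: 1.0
grasp_force: 0.0
t: 13.9
position: [497.2, -300.4, 229.3]
eef_rot: [[-0.998, -0.064, 0.008], [-0.064, 0.998, -0.006], [-0.007, -0.006, -1.0]]
force: [0.6, -0.2, -0.0]
finger_gap: 1.003
grasp_force: 0.0
```

```bash
python3 -m jog '[[0.18,0.611,0,0,0,-0.95],[0.18,0.611,0,0,0,-0.95],[0.18,0.611,0,0,0,-0.95],[0.18,0.611,0,0,0,-0.95],[0.18,0.611,0,0,0,-0.95],[0.18,0.611,0,0,0,-0.95],[0.18,0.611,0,0,0,-0.95],[0.18,0.611,0,0,0,-0.95],[0.18,0.611,0,0,0,-0.95],[0.18,0.611,0,0,0,-0.95],[0.18,0.611,0,0,0,-0.95],[0.18,0.611,0,0,0,-0.95],[0.18,0.611,0,0,0,-0.95],[0.18,0.611,0,0,0,-0.95],[0.18,0.611,0,0,0,-0.95],[0.18,0.611,0,0,0,-0.95],[0.18,0.611,0,0,0,-0.95],[0.18,0.611,0,0,0,-0.95],[0.18,0.611,0,0,0,-0.95]]' >/dev/null; python3 -m jog '[[0,0,0,0,0,0],[0,0,0,0,0,0],[0,0,0,0,0,0],[0,0,0,0,0,0]]';  python3 - <<'E'
from u import *
from workcell import viewer
im=[]
for n,p in(("scene",(160,160)),("scene",(270,135)),("top",(290,180))):
    d=viewer.get_image(n); pickle.dump(d,open(n+"4.pkl","wb")); im.append(crop(d["img"],*p,66,99,6) if n=="scene" else 0)
cv2.imwrite("pics/p4.png",np.hstack(im[:2]))
E
```

```text
t: 16.2
position: [580.5, -9.5, 223.2]
eef_rot: [[-0.189, 0.982, -0.0], [0.982, 0.189, -0.0], [-0.0, -0.0, -1.0]]
force: [0.4, -0.0, 0.8]
finger_gap: 1.005
grasp_force: 0.0
```

View pics/p4.png

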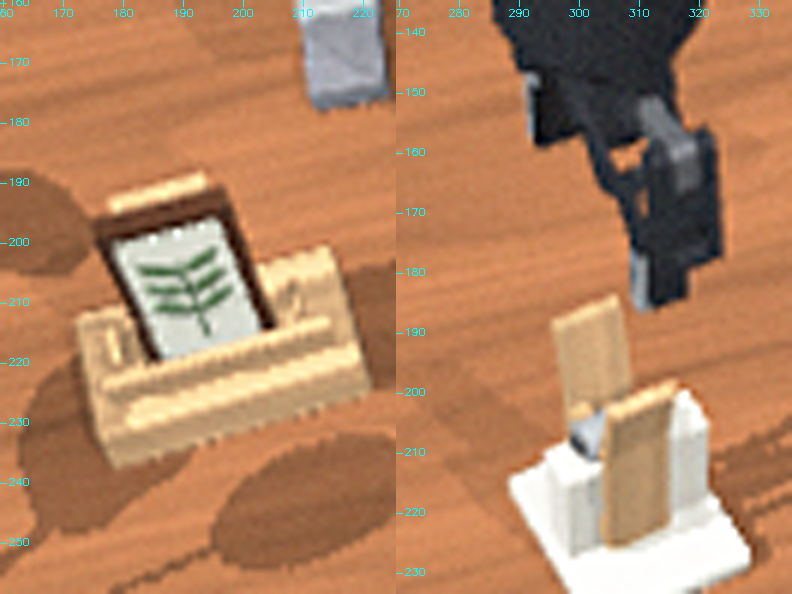

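```bash
python3 -m jog '[[0,0,-0.5,0,0,0],[0,0,-0.8,0,0,0],[0,0,-0.8,0,0,0],[0,0,-0.8,0,0,0],[0,0,-0.8,0,0,0],[0,0,-0.5,0,0,0],[0,0,-0.32,0,0,0],[0,0,0,0,0,0],[0,0,0,0,0,0]]'; python3 -m jog '[[0,0,0,0,0,0],[0,0,0,0,0,0],[0,0,0,0,0,0],[0,0,0,0,0,0],[0,0,0,0,0,0],[0,0,0,0,0,0],[0,0,0,0,0,0],[0,0,0,0,0,0],[0,0,0,0,0,0],[0,0,0,0,0,0],[0,0,0,0,0,0],[0,0,0,0,0,0]]' 1
```

```text
t: 17.25
position: [581.2, -8.8, 110.9]
eef_rot: [[-0.19, 0.982, 0.001], [0.982, 0.19, -0.0], [-0.0, 0.001, -1.0]]
force: [0.4, 0.1, 0.2]
finger_gap: 1.004
grasp_force: 0.0
t: 18.45
position: [583.7, -9.2, 116.4]
eef_rot: [[-0.19, 0.982, 0.007], [0.982, 0.19, -0.001], [-0.002, 0.007, -1.0]]
force: [-5.3, -0.1, 18.8]
finger_gap: 0.362
grasp_force: 61.5
```

```bash
python3 -m jog '[[0,0,0.1,0,0,0],[0,0,0.1,0,0,0],[0,0,0.1,0,0,0],[0,0,0.2,0,0,0],[0,0,0.2,0,0,0],[0,0,0,0,0,0]]'; python3 -m jog '[[0,0,0.3,0,0,0],[0,0,0.5,0,0,0],[0,0,0.6,0,0,0],[0,0,0.6,0,0,0],[0,0,0.6,0,0,0],[0,0,0.6,0,0,0],[0,0,0.6,0,0,0],[0,0,0.6,0,0,0],[0,0,0.5,0,0,0],[0,0,0.2,0,0,0],[0,0,0,0,0,0],[0,0,0,0,0,0]]'
python3 - <<'E'
from u import *
from workcell import viewer
im=[]
for n,p in(("top",(290,160)),("scene",(270,105))):
    d=viewer.get_image(n); pickle.dump(d,open(n+"5.pkl","wb")); im.append(crop(d["img"],*p,44,66,9))
cv2.imwrite("pics/p5.png",np.hstack(im))
E
```

```text
t: 19.05
position: [581.1, -8.7, 128.5]
eef_rot: [[-0.19, 0.982, 0.001], [0.982, 0.19, -0.0], [-0.0, 0.001, -1.0]]
force: [0.7, -1.2, -1.4]
finger_gap: 0.355
grasp_force: 59.2
t: 20.25
position: [580.4, -8.7, 254.6]
eef_rot: [[-0.19, 0.982, -0.001], [0.982, 0.19, 0.0], [0.0, -0.001, -1.0]]
force: [-0.4, 0.3, -1.2]
finger_gap: 0.359
grasp_force: 59.2
```

View pics/p5.png

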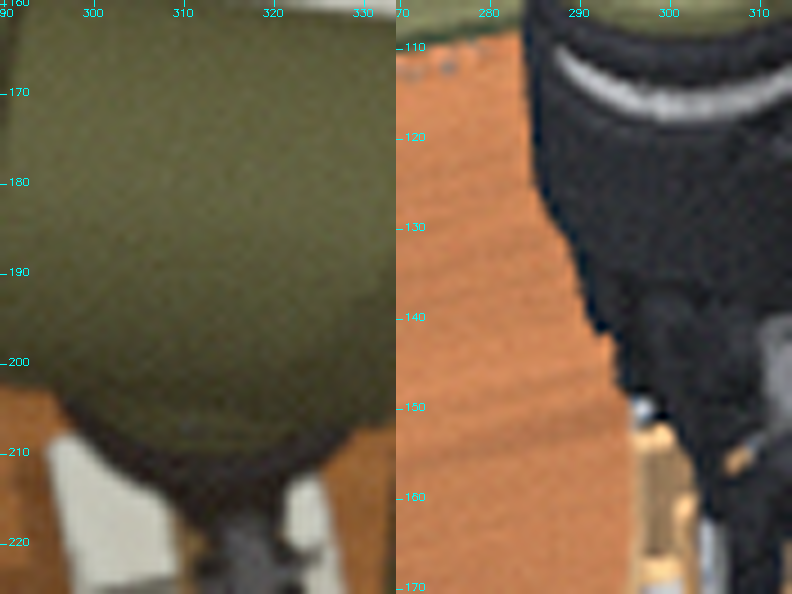

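Run:
```python
from f1 import *
d=pickle.load(open("scene5.pkl","rb"))
q=[580.4,-8.7,np.radians(10.9)]
for h in(33,20):
  print(h,proj(S,pose(q,[(x*h,y,222-60) for x in(-1,1) for y in(-15,15)])).round(1).tolist())
print("piv",proj(S,pose(q,[(0,-15,222),(0,15,222)])).round(1).tolist())
hsv=cv2.cvtColor(d["img"],cv2.COLOR_BGR2HSV).astype(int)
for v in range(146,206):
    r=""
    for u in range(284,330):
        H,s,V=hsv[v,u]
        r+= "#" if V<75 else "w" if s<70 else "." if H<12 else "o"
    print(v,r)
```

```text
33 [[294.4, 180.2], [305.2, 176.0], [306.0, 199.3], [317.2, 194.8]]
20 [[296.6, 183.9], [307.5, 179.6], [303.7, 195.4], [314.8, 191.0]]
piv [[299.2, 173.7], [310.8, 169.3]]
146 o.o.o.o.oo.################wwwww.oo...oooo..oo
147 .ooo.o.ooo.################wwwwwwoooo..ooo.ooo
148 ooooooooo..################wwwwwwoooo.oooooooo
149 .o.ooooo.oo.ww#############wwwwww.oo...oo.o.oo
150 .ooooo..o..owww############wwwwwww....oo.....o
151 o.ooo.ooo.o.ww##############wwwwwww###.o.....o
152 .....o.oooo.wwooo##########wwwwwwwww#ww.ooo...
153 ...oo.oooo.oooooo########wwww#wwwwww###.oo..o.
154 ..oo..o.o..ooooooo######www####wwwww###oo.oooo
155 .oo.oooooooooooooo#####oow#####wwwww###....ooo
156 ooo.o.o.ooooooooooo###ooow#####wwwww##.o..oo.o
157 o.oo..oo...oooooooo####o########w#####o.oooo.o
158 ooooo.ooooooooooooo##################..oooo.o.
159 o..ooo.o..ooooooooow#################ooooo.oo.
160 oooooooooooooooooooo################.oo.oo.oo.
161 .oo.o.ooo.oooooooooo################.o.ooo.ooo
162 ooo.ooooo.oooooooooow##############..o.o.ooooo
163 oo.oo.o.ooooooooooowww############..ooo.oo.o.o
164 ..ooo
[... 1432 characters left out ...]
.oooooooooooooooooooooooooooo.ooooooo
193 ..oooooooooooooooooooooooooooooooooo.o.o.o..oo
194 .oooo.oooooo.oo.oo.oooooooooooooooooo..oooo.oo
195 ooooo.ooo.o.o.ooooooooooooooooooo...oooo...ooo
196 ooooo.oooooo.ooooooo.ooooooooo.o.ooooo.ooooooo
197 oo..ooo...ooo...o.o.ooooooooooooooooooo..ooooo
198 .ooo.oo..ooo.oooo.oo..oooo.oooo..ooo.oooo.o.o.
199 .ooo.ooo.o.ooo.oo.o.o..o..oo.o...o.ooooo...ooo
200 ....oo..o.o.oooo..o.oo...o.ooo...wwoo..ooo.oo.
201 o.o.oo..ooo...oo..ooooo.o..o.oowwwwo.ooo.ooo.o
202 ooo.o.o.o.oo.oooo.o.o..oo..owwwwwwwwooo.oo.oo.
203 o.oooooooo.oooooooo.o.oo..wwwwwwwwwww...oo.ooo
204 ooooooo.oo..oooo..oo...owwwwwwwwwwwwwooo..o.oo
205 .o..o.oo.o.oooo...ooowwwwwwwwwwwwwwwwwoo..o..o
```

```bash
python3 -m jog '[[-0.1,-0.4,0,0,0,-0.122],[-0.27,-0.8,0,0,0,-0.122],[-0.27,-0.89,0,0,0,-0.122],[-0.27,-0.89,0,0,0,-0.122],[-0.27,-0.89,0,0,0,-0.122],[-0.27,-0.89,0,0,0,-0.122],[-0.27,-0.89,0,0,0,-0.122],[-0.27,-0.89,0,0,0,-0.122],[-0.27,-0.89,0,0,0,-0.122],[-0.27,-0.89,0,0,0,-0.122],[-0.27,-0.89,0,0,0,-0.122],[-0.27,-0.89,0,0,0,-0.122],[-0.27,-0.89,0,0,0,-0.122],[-0.17,-0.58,0,0,0,0],[0,0,0,0,0,0],[0,0,0,0,0,0],[0,0,0,0,0,0],[0,0,0,0,0,0]]'
python3 - <<'E'
from f1 import *
from workcell import viewer,telemetry
d=viewer.get_image("scene");p=telemetry.read_state()["position"]
q=[p[0],p[1],np.radians(3.6)];z=p[2]-32.4
print(p,"jaw",proj(S,pose(q,[(x*33,y,z-60) for x in(-1,1) for y in(-15,15)])).round(1).tolist())
print("piv",proj(S,pose(q,[(0,-15,z),(0,15,z)])).round(1).tolist())
print("top edge",proj(S,pose([492.45,-297.4,.0628],[(0,-20,130),(0,20,130)])).round(1).tolist())
hsv=cv2.cvtColor(d["img"],cv2.COLOR_BGR2HSV).astype(int)
for v in range(158,215):
    print(v,"".join("#" if V<75 else "w" if s<70 else "." if H<12 else "o" for H,s,V in hsv[v,160:215]))
E
```

```text
t: 22.15
position: [493.3, -297.2, 255.3]
eef_rot: [[-0.065, 0.998, 0.0], [0.998, 0.065, 0.0], [0.0, 0.0, -1.0]]
force: [0.4, -0.2, 0.1]
finger_gap: 0.358
grasp_force: 59.3
[ 493.24519873 -297.21587657  255.35174985] jaw [[174.8, 177.7], [186.9, 174.5], [178.9, 197.6], [191.4, 194.3]]
piv [[169.8, 171.6], [182.7, 168.3]]
top edge [[178.3, 195.9], [194.2, 191.6]]
158 o###############oooooo..o.o..oo.ooooo..oo.oooooo.wwwwww
159 o.##############ooooooooooooooooo.ooooo..ooo..oo.wwwwww
160 o.###############oooooooooooo..ooooo.oo.oooooooo.wwwwww
161 ooo##############woooooo..ooo.oooo.o.oo.oo.o....owwwwww
162 ooo.#############wooooooo.o.o..ooooo.o..ooo.ooo.owwwwww
163 oo..############wwoooooooo.o..o..oo.o...oooooo.oo.wwwww
164 oo.oo###########wwwoowwooo.oo.o..oooo.o..o.oooo.o.wwwww
165 o....##ww#######wwwoowwwooo.o.ooo...o.o..o.oo..oo.wwwww
166 ..o..oooww#######wwwooww..oooo.o.o.ooooooooo.o...owwwww
167 oooo..ooww#######wwwoowwwwoooo..oo..ooo.o..oooo.oowwwww
168 ..ooo..ooww#######wwooowwwoo...o.oo.oooo..o.oooooo.wwww
169 o.oo.o.ooww#######wwooowwwooo.oo.oooooooooooooooo..wwww
170 oooooo..oow
[... 1984 characters left out ...]
oo.#wwwwwwwwwwwwwoowwwwww#...ooooooooooo
204 ooo.o.oo.o..oooo.o#wwwwwwwwwwwwoowwwwwww##ooooooooooooo
205 oooooo.o.o....o.oo.#wwwwooooowwwwwwwwwww##ooooooowooooo
206 .ooooo..o......ooo.#wwwwwwwwwwwwwwwowwwww#ooooooooooooo
207 oo.o..o.oo.o.oooo.o.#wwwwwwwwwwwwoowwwwww##owoooooooooo
208 .oo.o.o..o...o..ooo.#wwwwoowoowowwwwwwwwww#oooooooooooo
209 oooooo..ooo.oooo.o...#wwwwwwwwwwwwwwowwwww#.ooooooooooo
210 o..o.oo..oooo.....ooo#wwwwwwwwwwwwoowwwwww##ooooooooooo
211 oo.....o.o.....ooooooo#wwwwooowwwwwwwwwwwww#ooooooooooo
212 .....oo.ooo.oooooooooo#wwwwwwwwwwwwwwwwwwww##oooooooooo
213 ...oooooo.o.ooooooooooo.wwwwwwwwwwwwwwwwwwwo#oooooooooo
214 .ooooo..ooo.ooooooooooo#wwwwwwwwwwwwwwwwwwww#.oooowwooo
```

```bash
python3 -m jog '[[0,0,-0.3,0,0,0],[0,0,-0.5,0,0,0],[0,0,-0.5,0,0,0],[0,0,-0.5,0,0,0],[0,0,0,0,0,0],[0,0,0,0,0,0]]'|sed -n '2p;4p'; python3 -m jog '[[0,0,-0.3,0,0,0],[0,0,-0.3,0,0,0],[0,0,-0.3,0,0,0],[0,0,-0.2,0,0,0],[0,0,0,0,0,0],[0,0,0,0,0,0]]'|sed -n '2p;4p'
```

```text
position: [492.7, -297.8, 209.4]
force: [-0.1, -0.6, -0.6]
position: [492.9, -298.0, 182.7]
force: [-0.4, -0.0, -1.4]
```

```bash
python3 -m jog '[[0,0,-0.12,0,0,0],[0,0,-0.12,0,0,0],[0,0,0,0,0,0],[0,0,0,0,0,0]]'|sed -n '2p;4p'; python3 -m jog '[[0,0,-0.08,0,0,0],[0,0,0,0,0,0],[0,0,0,0,0,0]]'|sed -n '2p;4p'; python3 -m jog '[[0,0,-0.08,0,0,0],[0,0,0,0,0,0],[0,0,0,0,0,0]]'|sed -n '2p;4p'
```

```text
position: [492.9, -298.0, 176.8]
force: [-0.0, 0.7, -0.8]
position: [492.9, -298.0, 174.8]
force: [-0.2, -0.7, -0.2]
position: [492.9, -298.0, 172.8]
force: [-0.1, -0.4, -0.6]
```

```bash
python3 -m jog '[[0,0,-0.06,0,0,0],[0,0,0,0,0,0],[0,0,0,0,0,0]]'|sed -n '2p;4p'; python3 -m jog '[[0,0,-0.06,0,0,0],[0,0,0,0,0,0],[0,0,0,0,0,0]]'|sed -n '2p;4p'
```

```text
position: [493.6, -298.3, 172.7]
force: [-0.2, 1.9, 5.0]
position: [494.3, -298.5, 172.7]
force: [-0.3, 2.6, 9.8]
```

```bash
python3 -m jog '[[0,0,0,0,0,0],[0,0,0,0,0,0],[0,0,0,0,0,0],[0,0,0,0,0,0],[0,0,0,0,0,0],[0,0,0,0,0,0],[0,0,0,0,0,0],[0,0,0,0,0,0]]' -1; python3 -m jog '[[0,0,0.2,0,0,0],[0,0,0.5,0,0,0],[0,0,0.9,0,0,0],[0,0,0.9,0,0,0],[0,0,0.9,0,0,0],[0,0,0.9,0,0,0],[-0.8,0,0,0,0,0],[-0.8,0,0,0,0,0],[-0.8,0,0,0,0,0],[-0.8,0,0,0,0,0],[0,0,0,0,0,0],[0,0,0,0,0,0],[0,0,0,0,0,0]]';python3 - <<'E'
from f1 import *
from workcell import viewer,telemetry
d=viewer.get_image("scene")
pickle.dump(d,open("scene6.pkl","wb"))
q=[492.6,-298,np.radians(3.6)];z=140
print("jaw",proj(S,pose(q,[(x*20,y,z-60) for x in(-1,1) for y in(-15,15)])).round(1).tolist())
print("tails",proj(S,pose(q,[(x*29,y,z+55) for x in(-1,1) for y in(-15,15)])).round(1).tolist())
print("piv",proj(S,pose(q,[(0,-15,z),(0,15,z)])).round(1).tolist())
hsv=cv2.cvtColor(d["img"],cv2.COLOR_BGR2HSV).astype(int)
for v in range(160,228):
    print(v,"".join("#" if V<75 else "w" if s<70 else "." if H<12 else "o" for H,s,V in hsv[v,160:215]))
for n in("scene","top"):
    a=pickle.load(open(n+"0.pkl","rb"))["img"].astype(int); b=viewer.get_image(n)["img"].astype(int)
    m=(abs(a-b).max(2)>45).astype(np.uint8); m=cv2.morphologyEx(m,cv2.MORPH_OPEN,np.ones((3,3),np.uint8))
    N,_,st_,_=cv2.connectedComponentsWithStats(m); print(n,st_[1:].tolist())
E
```

```text
t: 25.8
position: [493.0, -298.0, 169.8]
eef_rot: [[-0.064, 0.998, 0.0], [0.998, 0.064, -0.0], [-0.0, 0.0, -1.0]]
force: [-0.7, -0.3, 0.1]
finger_gap: 0.999
grasp_force: 0.0
t: 27.1
position: [413.6, -298.1, 278.0]
eef_rot: [[-0.064, 0.998, 0.001], [0.998, 0.064, -0.001], [-0.001, 0.001, -1.0]]
force: [0.7, -0.9, 0.7]
finger_gap: 1.002
grasp_force: 0.0
jaw [[184.0, 201.2], [195.3, 198.1], [186.5, 212.9], [198.0, 209.7]]
tails [[171.1, 170.3], [183.5, 167.1], [174.6, 188.0], [187.4, 184.7]]
piv [[179.0, 193.0], [191.0, 189.8]]
160 ooooo...oo.o..o.ooooo..o.oooooo.oo.o.oo..oooo.oo.wwwwww
161 .ooo...ooo.oooooooo.oooo.oooo..o.oooo..o...ooooo.wwwwww
162 .ooooooo.oo..oooo.ooooooooooo....o.oooo.ooo.oo..owwwwww
163 .o...oo.oooo..oooooooo.oo....o.oooo.o...ooooooo.owwwwww
164 .o.o.ooo.ooo.o....o.ooooo.o.o.o....ooooo.ooooo.oo.wwwww
165 oo......o....ooo..o....o.o.o...ooooo.o..oooo.oooo.wwwww
166 o.....ooo.oo...oo..oo.oo.oo.ooooooooo.ooooooo...oowwwww
167 .oooooooo.ooo.o.o..oooooo.o.ooo.oo.ooo.o...oooooo.wwwww
168 ooooooooo..oo..oooooooooo..o.ooo..o..oooooo..ooooo.wwww
169 ..ooooo...o.oooooooooooo
[... 4424 characters left out ...]
 481], [431, 165, 15, 9, 89], [302, 166, 3, 4, 12], [174, 168, 13, 19, 130], [298, 168, 22, 12, 105], [292, 176, 3, 3, 9], [176, 186, 30, 34, 370], [299, 200, 18, 27, 323], [342, 200, 3, 3, 9], [238, 206, 4, 3, 12], [328, 208, 3, 3, 9], [337, 213, 14, 5, 49]]
top [[306, 205, 16, 18, 216], [309, 225, 12, 5, 41], [433, 238, 5, 3, 15], [171, 240, 25, 10, 179], [427, 242, 5, 3, 15], [356, 242, 168, 158, 6572], [411, 249, 28, 8, 157], [422, 258, 13, 4, 40], [516, 272, 3, 3, 9], [522, 277, 17, 12, 107], [492, 278, 9, 12, 77], [459, 280, 9, 9, 43], [505, 339, 3, 3, 9], [423, 358, 4, 3, 12], [415, 368, 3, 3, 9], [401, 387, 3, 4, 12], [405, 387, 3, 4, 12], [0, 393, 37, 7, 190], [256, 393, 13, 7, 60]]
```

```bash
python3 -c "
from workcell import manip; print(manip.job_done())"
```

```text
the job is handed in; nothing more can be done
None
```

The panel stands in the stand against the spine and the clip is closed over the middle of both top edges. The last camera check showed no bystander movement, and I handed the job in at about 27 s of the 64 s allowed; the interface gave no verdict.

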